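# Show the failed relay module to the inspection camera

### The job

One of the three relay modules in the blue tray has failed its test: the red disc lies in front of it, the good ones have green discs. Pick the failed module out of its pocket and hold it up to the yellow inspection camera, with the centre of its label at the camera's focus, the label squarely facing the lens and the module the right way up in the picture. Finish while still holding it there, steady in the gripper, leaving the other modules, the discs and the things on the bench where they are and not bumping the camera or its stand.

Things in the scene. Friction and masses are not known exactly. Their poses are not given: they have to be found in the camera images.
- module_a: relay module in the tray's left pocket (seen from the robot): upright grey block 26 (x) by 40 (y) by 72 mm (z), 0.12 kg. White label with blue band on its +x face, which at the start looks along the tray's +x, away from the robot; orange strip on the +x edge of its top. Origin at the centre of its underside, z up. Grasp across the 40 mm, about 50 mm above the underside; lifts straight out
- label_a (a point): centre of the label of module_a, on its +x face: 13 mm in front of its vertical centre line and 42 mm above its underside
- pocket_a (a point): centre of the mouth of the left pocket, level with the tray's top, fixed; the pocket is 10 mm deep and its floor is 4 mm above the bench
- module_b: relay module in the tray's middle pocket (seen from the robot): upright grey block 26 (x) by 40 (y) by 72 mm (z), 0.12 kg. White label with blue band on its +x face, which at the start looks along the tray's +x, away from the robot; orange strip on the +x edge of its top. Origin at the centre of its underside, z up. Grasp across the 40 mm, about 50 mm above the underside; lifts straight out
- label_b (a point): centre of the label of module_b, on its +x face: 13 mm in front of its vertical centre line and 42 mm above its underside
- pocket_b (a point): centre of the mouth of the middle pocket, level with the tray's top, fixed; the pocket is 10 mm deep and its floor is 4 mm above the bench
- module_c: relay module in the tray's right pocket (seen from the robot): upright grey block 26 (x) by 40 (y) by 72 mm (z), 0.12 kg. White label with blue band on its +x face, which at the start looks along the tray's +x, away from the robot; orange strip on the +x edge of its top. Origin at the centre of its underside, z up. Grasp across the 40 mm, about 50 mm above the underside; lifts straight out
- label_c (a point): centre of the label of module_c, on its +x face: 13 mm in front of its vertical centre line and 42 mm above its underside
- pocket_c (a point): centre of the mouth of the right pocket, level with the tray's top, fixed; the pocket is 10 mm deep and its floor is 4 mm above the bench
- red_disc: flat red disc, 28 mm across, 6 mm thick, loose on the tray 65 mm in front (+x of the tray) of the pocket it belongs to; origin at the centre of its underside. It marks the failed module; which pocket it lies at changes
- green_disc_1: flat green disc, 28 mm across, 6 mm thick, loose on the tray 65 mm in front (+x of the tray) of the pocket it belongs to; origin at the centre of its underside. It marks a good module
- green_disc_2: flat green disc, 28 mm across, 6 mm thick, loose on the tray 65 mm in front (+x of the tray) of the pocket it belongs to; origin at the centre of its underside. It marks a good module
- tray: blue plastic plate lying fixed on the bench, 150 (x) by 300 (y) by 14 mm, three pockets 100 mm apart along y, 20 mm to the robot's side of its middle line, so the modules rise 62 mm above its top; origin at the centre of its underside
- stand: fixed camera stand, left or right of the tray: white base plate 300 (x) by 130 by 12 mm with a black ring and dot on it straight below the focus; origin on the bench under the dot; the plate runs from 90 mm before to 210 mm beyond it in x. A steel column 22 mm thick, 312 mm high, 185 mm beyond the dot carries the camera
- camera: yellow camera, black 42 mm lens, looking towards the robot and 30 degrees down. Origin = its focus: a point in the air 120 mm before the glass on the lens axis, 190 mm above the bench, over the dot. x points from focus to lens, z up in the picture (30 degrees from vertical, leaning away from the lens). A module shown right has its label centre here and axes parallel to these
- bottle: clear bottle with white cap, 52 mm across, 130 mm high, standing on the bench at the right; origin at the centre of its underside
- mouse: black computer mouse, 100 by 58 by 34 mm, on the bench at the right; origin at the centre of its underside
- screwdriver: black-handled screwdriver lying along x on the bench at the left, 180 mm long; origin under its middle
Things that resemble listed ones, but are neither listed nor needed, are in the scene too. What is shaped like the module_c but turquoise is not meant.

How it is judged:
By the outcome, as a careful person would: the job done as asked, in the order asked, and still so for the second after the job is handed in, while the arm keeps its last pose, push and grip.
It also fails if it takes over 40 s, if anything falls off the work surface, if the arm or the gripper's body presses on something with over 40 N, if the wrist force passes 120 N, or if a joint passes its speed limit or range.

### The arm

A 7-joint arm with a two-finger parallel gripper is mounted at the origin on the work surface. World frame = base frame: x ahead of the robot, y to its left, z up, the work surface at z = 0. Lengths are in mm, angles in rad, forces in N, time in s.
With the tool pointing down it reaches from about 400 to 875 mm from the base axis. Payload 4.4 kg.
Tool frame: the origin (TCP) lies at the very end of the fingers, on their centre line; the grasp point (between the pads) lies 19 mm behind it (tcp_to_grasp is the z of the grasp point in the tool frame, in mm); z points along the fingers, y is the line along which they close (so a half turn about z gives the same grasp; the last joint's range is limited). The gripper opens to 85 mm and grips with 20 to 120 N. Pads are 22 mm wide; open, the fingers measure 114 mm over their backs; the gripper's body (76 mm by 85 mm) begins 54 mm behind the grasp point. The pads swing forward as they close: fully open they stand 13 mm farther back than shut.
Start: joints at [-1.396, 0.628, 0.038, 1.517, -0.027, 0.996, -0.02], TCP at [154.986, 631.266, 231.313] pointing down, gripper open.
Joint ranges: [-3.06, 3.06], [-0.37, 2.12], [-1.25, 1.32], [0.18, 2.47], [-1.1, 4.24], [0.23, 1.98], [-2.94, 2.94]. Speed limits (rad/s): [2.57, 2.57, 3.14, 3.14, 3.14, 3.14, 3.14].

### API

Orientations are given as a rotation vector (axis times angle).
In Python, from bench import state, get_image, close_job, cut_out, tcp_to_grasp gives the robot as it stands.
- The arm moves only by the tool step_arm, never from a script. Its arguments are lists of equal length, an entry for each row: "translation": the shift along the tool's x, y, z in mm, a list of three; "roll": the turn about the tool's z in rad; "claw": the closure, from 0 (fully open) to 1 (shut). A call has 1 to 8 rows; each row is the pose to reach, as a shift and turn from the pose commanded when the call began, along the tool's axes at that moment; what a row does not reach only later rows make up. A row lasts 1/8 s, in which the tool goes at most 62.5 mm and 10.7 degrees, less where a joint would pass 70% of its speed; a pose out of reach is approached as far as the arm can. A call with a gripper value outside its range is refused whole. The fingers move at their own pace and stop on an object; "squeeze" is the grip in N (left out, the last holds). Time passes only in rows, so rows that repeat a pose let the fingers close. It gives the time, the measured TCP pose, the force, the opening and the grip force at its end, in the units of the state.
- state(): the state, without advancing time (a new reading comes with each control period).
- get_image(name): name is "scene" or "side" or "wrist"; returns a dict with "pixels" (400x640x3 uint8, blue, green, red), "depth" (400x640 float32, mm along the optical axis (not along the pixel's ray), 0 where there is no reading), "vfov" (degrees; the focal length in pixels is half the picture's height over the tangent of half this angle, whatever the lens; pixels are square), "cx", "cy" (the principal point, pixels), "position" and "orientation" of the camera in the world; the wrist camera has in their place "hand_eye" (4x4, takes a point from camera to tool coordinates, whose origin is the TCP and whose axes are the flange's). Camera axes: x right, y up, looking along -z (the intrinsics and any distortion apply to the point x, -y, -z); pixel columns grow to the right and rows downward; lengths in mm; the calibration is good to about 2 mm. A picture is of the moment at which its call begins: read the wrist's pose just before it.
- close_job(): hands the job in; it is judged then, once.
Trained networks look in the newest picture that a camera, given by its name, has taken for a name from the list of things; names that differ only in an ending like _2 or _b are one class to them, and where a whole thing is asked for, a point or a joint stands for the part that bears it (a point fixed in the world has none). Each returns a list of dicts, best first, with "score" (0 to 1); they miss things now and then, are a little off and sometimes report something else, mostly with a low value. They report only what shows in the picture. A call takes as long as a camera call. They do not tell look-alikes from the thing itself.
- cut_out(camera, query): "pixels" (400x640 bool, what is visible of it) and "box" ([left, top, right, bottom] in pixels, round what is visible of it).
The state is a dict: "t": time; "joint_positions": joint angles; "qvel": joint speeds; "joint_efforts": joint torques, N m; "eef_pos": TCP position; "tool_rot": TCP orientation; "contact_force": force on the tool from outside, world axes, zero at the start; "moment": the same for the moment, N m; "opening": opening from 0.0 (shut) to 1.0 (fully open); "gripper_force": force on a finger pad.
Only numpy, scipy, OpenCV 4.12 (cv2) and the standard library are available. Lean on these libraries where they do the work, as an engineer would, in place of code of your own. Each camera call takes 0.05 s, during which the arm holds its last target. There are 200 camera calls.

## Working session

There is one attempt and no reset: what is moved stays moved. The work goes in short steps, Python scripts to look and compute and a tool call to move; the robot and the scene stay as the last step left them, time stands still between calls to the robot, and variables do not carry over. Pictures are saved under pics/ and viewed, at most 10 in all, crops included, and the job is handed in when it is done.

Besides the shell and the picture viewer there is one more tool, called after ">>>" as a command line: name --pt "numbers of a row" for each row, then --argument value for the rest. step_arm: Moves the arm, as the interface text tells. Its arguments: {"type":"object","properties":{"translation":{"type":"array","items":{"type":"array","items":{"type":"number"}}},"roll":{"type":"array","items":{"type":"number"}},"claw":{"type":"array","items":{"type":"number"}},"squeeze":{"type":"number"}},"required":["translation","roll","claw"]}

```bash
mkdir -p pics; ls
python3 - <<'E'
from bench import *
import cv2
print(state())
for n in("scene","side"):
    d=get_image(n); cv2.imwrite(f"pics/{n}0.png",d["pixels"]); print(n,{k:v for k,v in d.items() if k not in("pixels","depth")})
d=get_image("wrist");print({k:v for k,v in d.items() if k not in("pixels","depth")},tcp_to_grasp)
E
```

```text
pics
{'t': 0.0, 'joint_positions': array([-1.39577975,  0.62932999,  0.03842834,  1.51836205, -0.02699343,
        0.99633052, -0.01997893]), 'qvel': array([ 0.00068452,  0.00053104, -0.00139873, -0.00106409,  0.00062324,
       -0.0002707 ,  0.00052144]), 'joint_efforts': array([ 6.53225616e-04, -5.63401866e+01,  1.22620817e+00, -1.93434423e+01,
        1.09514533e-02,  1.06044931e-02,  5.93302644e-06]), 'eef_pos': array([154.83753491, 630.63812576, 230.40122244]), 'tool_rot': array([-3.77279451e-01, -3.11864554e+00,  2.98588141e-03]), 'contact_force': array([-0.146021  ,  0.20603095,  0.0563804 ]), 'moment': array([ 0.02665834, -0.01145838, -0.03472776]), 'gripper_force': 0.0, 'opening': 1.0026650934497614}
scene {'vfov': 52.58256551413663, 'cx': 317.75123887097203, 'cy': 199.8604241087461, 'position': array([1460.14317314, -314.92736027,  813.73579255]), 'orientation': array([0.86447135, 0.6075784 , 1.15723649])}
side {'vfov': 43.75137925466635, 'cx': 316.4923184402317, 'cy': 199.9236629246266, 'position': array([ -371.91669293, -1246.49325786,  1103.86266217]), 'orientation': array([ 0.9764656 , -0.30536952, -0.51560783])}
{'vfov': 67.89864705362429, 'cx': 315.4721512102145, 'cy': 201.35420461835673, 'hand_eye': array([[-5.10006822e-06,  9.49225184e-01,  3.14597441e-01,
         8.12472827e+01],
       [ 9.99999974e-01, -6.71106137e-05,  2.18702201e-04,
        -8.15550768e-02],
       [ 2.28710464e-04,  3.14597433e-01, -9.49225159e-01,
        -1.42095397e+02],
       [ 0.00000000e+00,  0.00000000e+00,  0.00000000e+00,
         1.00000000e+00]])} -18.700000000000003
```

View pics/scene0.png

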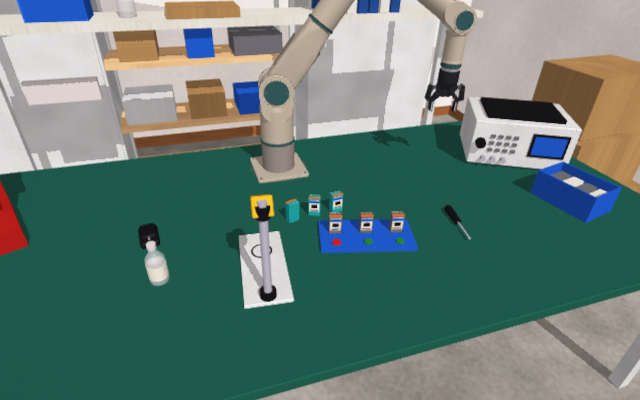

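View pics/side0.png

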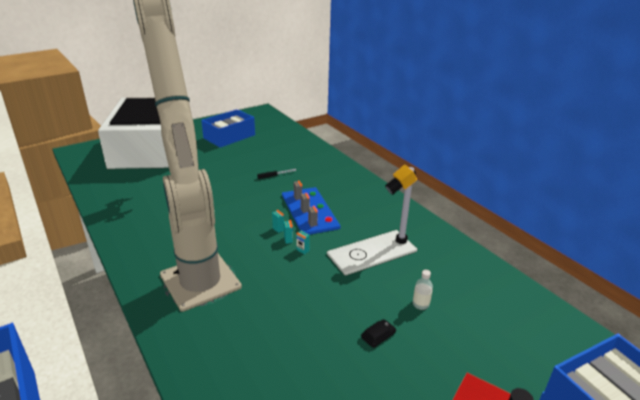

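The red disc is at (336,242), in front of the tray's right pocket as seen from the robot, so module_c has failed. The stand is to the right of the tray, with its ring at (262,250). Three turquoise look-alikes stand on the robot's side of the tray, at (293–337, 200–210).

```bash
cat > h.py <<'E'
from bench import *
import numpy as np, cv2
from scipy.spatial.transform import Rotation as R
def grab(n):
    s=state(); d=get_image(n)
    if n=="wrist":
        T=np.eye(4);T[:3,:3]=R.from_rotvec(s["tool_rot"]).as_matrix();T[:3,3]=s["eef_pos"]
        C=T@d["hand_eye"]; d["Rm"],d["p"]=C[:3,:3],C[:3,3]
    else: d["Rm"],d["p"]=R.from_rotvec(d["orientation"]).as_matrix(),d["position"]
    d["f"]=200/np.tan(np.radians(d["vfov"]/2)); 
    v,u=np.mgrid[:400,:640]; d["ray"]=np.stack([(u-d["cx"])/d["f"],-(v-d["cy"])/d["f"],-np.ones(u.shape)],-1)@d["Rm"].T
    d["P"]=d["p"]+d["ray"]*d["depth"][...,None]; d["hsv"]=cv2.cvtColor(d["pixels"],cv2.COLOR_BGR2HSV)
    return d
def onplane(d,m,z):  # rays of the mask met with height z
    r=d["ray"][m]; return d["p"]+r*((z-d["p"][2])/r[:,2:3])
def rect(P):
    (c,s,a)=cv2.minAreaRect(P[:,:2].astype(np.float32)); return np.round(c,1),np.round(s,1),round(a,2)
E
python3 - <<'E'
from h import *
np.set_printoptions(precision=1,suppress=True)
for cam in("scene","side"):
    d=grab(cam);print(cam)
    ok=d["depth"]>0
    for q,z in(("tray",14),("red_disc",6+14),("green_disc_1",20),("stand",12),("camera",None),("module_c",76),("bottle",None)):
        for o in cut_out(cam,q)[:4]:
            m=o["pixels"]&ok; P=d["P"][m]
            if len(P)<5: continue
            print(q,round(o["score"],2),o["box"],"med",np.median(P,0),"zmax",np.percentile(P[:,2],98),end=" ")
            if q=="tray" or q=="stand":
                k=abs(P[:,2]-z)<4; print(rect(P[k]) if k.sum()>5 else "",end="")
            print()
E
```

```text
scene
tray 0.66 [314.0, 218.3, 414.2, 251.0] med [553.1 146.1  15. ] zmax 18.606312958745416 (array([528.9, 162.7]), array([300.9, 156.5]), 75.09)
tray 0.55 [333.1, 240.5, 338.9, 248.7] med [549.4  53.4  21.2] zmax 24.55201520153125 
red_disc 0.5 [332.0, 240.0, 340.0, 246.6] med [550.3  53.3  21. ] zmax 24.20052869941283 
green_disc_1 0.6 [367.2, 236.1, 373.2, 246.0] med [573.2 150.1  21.1] zmax 24.016847125062622 
green_disc_1 0.57 [398.0, 237.2, 403.5, 244.2] med [598.7 245.6  20.6] zmax 23.434958377458905 
stand 0.8 [238.2, 192.5, 292.8, 310.2] med [ 675.2 -195.2   14.8] zmax 315.03203082434015 (array([ 577.1, -181.6]), array([130.3, 303.4]), 84.33)
camera 0.73 [447.3, 206.5, 463.8, 236.8] med [522.7 486.6  20.4] zmax 28.31404113557068 
module_c 0.85 [357.2, 210.1, 373.9, 235.2] med [519.7 162.2  54. ] zmax 79.28000071565286 
module_c 0.79 [285.9, 200.2, 300.6, 224.2] med [382.3 -43.7  49.1] zmax 76.02007462138282 
module_c 0.78 [332.0, 187.6, 344.9, 211.4] med [371.5 114.7  47.2] zmax 76.34198873280826 
module_c 0.52 [328.8, 213.0, 341.9, 231.5] med [495.7  68.2  54.1] zmax 80.29
[... 974 characters left out ...]
, 309.4, 212.5] med [503.8 155.   58.5] zmax 82.04896718581001 
camera 0.66 [385.9, 161.9, 415.3, 194.8] med [ 658.4 -202.4  285.7] zmax 319.0463179263169 
module_c 0.69 [296.4, 227.9, 311.3, 254.4] med [365.4 -50.1  48.5] zmax 76.43053261370248 
module_c 0.68 [283.1, 187.8, 340.3, 235.2] med [511.6 121.5  15.5] zmax 22.032342648459373 
module_c 0.66 [300.7, 192.7, 307.4, 214.2] med [502.9 154.4  55.2] zmax 82.04624949209514 
module_c 0.63 [283.5, 220.3, 293.3, 243.2] med [354.3  27.9  48.5] zmax 77.80765466915615 
bottle 0.96 [410.3, 273.3, 434.4, 308.9] med [ 532.9 -477.2   64.9] zmax 131.41986037987905 
bottle 0.2 [283.3, 186.5, 341.5, 233.9] med [510.8 125.4  15.5] zmax 21.65724595632329
```

```bash
cat >> h.py <<'E'
def go(target,yaw_deg=None):
    """shift in tool axes to bring TCP to target; roll so that tool x points along yaw+180"""
    s=state();M=R.from_rotvec(s["tool_rot"]).as_matrix()
    print("t",round(s["t"],2),"tcp",s["eef_pos"].round(1),"shift",(M.T@(np.array(target)-s["eef_pos"])).round(1),end=" ")
    a=np.degrees(np.arctan2(M[1,0],M[0,0]))
    print("toolx angle",round(a,2),"tilt",M[:,2].round(4),end=" ")
    if yaw_deg is not None: print("roll",round(-np.radians((yaw_deg+180-a+180)%360-180),4),end="")
    print(" f",s["contact_force"].round(1),"grip",s["gripper_force"],"open",round(s["opening"],3))
E
python3 - <<'E'
from h import *
go([484,71,230],-14.8)
# refine stand plate + tray by colour in the scene view
d=grab("scene")
h=d["hsv"];P=d["P"];z=P[...,2]
m=(h[...,1]<60)&(h[...,2]>130)&(abs(z-12)<6)&(abs(P[...,0]-580)<200)&(abs(P[...,1]+180)<110)
print(m.sum(),rect(onplane(d,m,12)))
m=(h[...,0]>100)&(h[...,0]<130)&(h[...,1]>120)&(abs(z-14)<6)&(abs(P[...,0]-530)<150)&(abs(P[...,1]-163)<200)
print(m.sum(),rect(onplane(d,m,14)))
E
```

```text
t 0.95 tcp [155.  631.3 231.4] shift [-453.1 -465.7    1.3] toolx angle 166.2 tilt [-1.e-04  1.e-04 -1.e+00] roll 0.0175 f [ 0.3  0.1 -0.5] grip 0.0 open 0.999
2496 (array([ 579.2, -181.8]), array([129.3, 307.2]), 84.22)
2113 (array([532.4, 161.1]), array([300.9, 159.3]), 75.13)
```

>>> step_arm --pt "-453 -466 1" --pt "-453 -466 1" --pt "-453 -466 1" --pt "-453 -466 1" --pt "-453 -466 1" --pt "-453 -466 1" --pt "-453 -466 1" --pt "-453 -466 1" --roll '[0.0175, 0.0175, 0.0175, 0.0175, 0.0175, 0.0175, 0.0175, 0.0175]' --claw '[0, 0, 0, 0, 0, 0, 0, 0]'

```text
t: 2.0
eef_pos: [409.0, 198.4, 230.9]
tool_rot: [0.404, 3.114, 0.001]
contact_force: [1.2, 0.6, 0.5]
opening: 0.998
gripper_force: 0.0
```

Run:
```python
from h import *
go([484,71,230],-14.8)
```

```text
t 2.0 tcp [409.  198.4 230.9] shift [-105.  -104.     0.9] toolx angle 165.22 tilt [ 1.2e-03  7.0e-04 -1.0e+00] roll 0.0003 f [1.2 0.6 0.5] grip 0.0 open 0.998
```

>>> step_arm --pt "-105 -104 1" --pt "-105 -104 1" --pt "-105 -104 1" --pt "-105 -104 1" --pt "-105 -104 1" --roll '[0, 0, 0, 0, 0]' --claw '[0, 0, 0, 0, 0]'

```text
t: 2.62
eef_pos: [482.2, 74.0, 229.5]
tool_rot: [-0.402, -3.115, -0.001]
contact_force: [0.9, 0.7, -0.6]
opening: 0.999
gripper_force: 0.0
```

Run:
```python
from h import *
np.set_printoptions(precision=1,suppress=True)
go([484,71,230],-14.8)
d=grab("wrist"); cv2.imwrite("pics/w1.png",d["pixels"])
h=d["hsv"];P=d["P"];z=P[...,2]
# orange strips on top, and module tops
m=(d["depth"]>0)&(abs(z-76)<5)
n,l,st,c=cv2.connectedComponentsWithStats(m.astype(np.uint8))
for i in range(1,n):
    if st[i,4]>150: print("top",st[i],c[i],rect(onplane(d,l==i,76)),np.median(z[l==i]))
m=((h[...,0]<6)|(h[...,0]>174))&(h[...,1]>150)&(abs(z-20)<6)
if m.sum()>20: print("red",m.sum(),rect(onplane(d,m,20)))
m=(h[...,0]>100)&(h[...,0]<130)&(h[...,1]>120)&(abs(z-14)<4)
print("tray",rect(onplane(d,m,14)))
```

```text
t 2.62 tcp [482.2  74.  229.5] shift [-2.5 -2.4 -0.5] toolx angle 165.29 tilt [-0.  0. -1.] roll 0.0016 f [ 0.9  0.7 -0.6] grip 0.0 open 0.999
top [ 307   25   51   45 1112] [332.5  47. ] (array([361.2, 121.1]), array([25.5, 39.3]), 6.39) 71.88619899115218
top [ 228   51   44   35 1040] [249.3  69.1] (array([359.8,  44. ]), array([39.1, 25.5]), 67.87) 71.92027015782679
top [149  83  49  46 969] [173.2 105.5] (array([372.3, -36.1]), array([25.9, 40. ]), 17.15) 71.93536071375479
top [ 296  175   39   26 1006] [315.  187.5] (array([483.7,  73.1]), array([39.7, 26.8]), 75.28) 75.66154798903287
top [391 175  41  25 978] [411. 187.] (array([508.4, 169.3]), array([41.5, 25.7]), 75.29) 75.6640161850803
top [ 485  175   45   25 1013] [507.2 187. ] (array([533.6, 265. ]), array([43.2, 25.7]), 75.29) 75.5700868454885
red 325 (array([545.6,  56.7]), array([25.6, 24.9]), 75.28)
tray (array([528.5, 164.7]), array([299.9, 149.9]), 75.62)
```

View pics/w1.png

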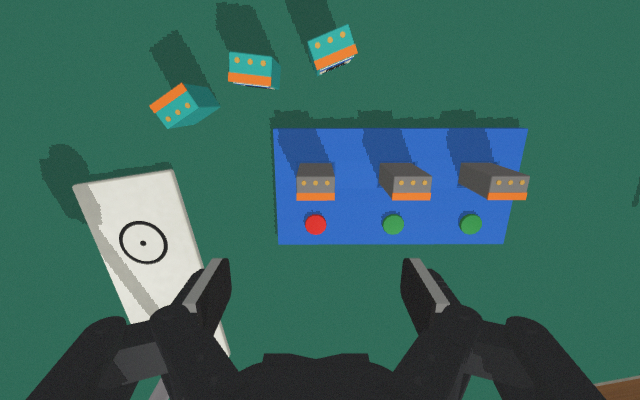

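The wrist view shows the red disc at (315,225), in front of the module at (315,187). The dot is at (143,243). The measured sizes and the 64 mm disc offset match the given ones.

Run:
```python
from h import *
np.set_printoptions(precision=1,suppress=True)
d=grab("wrist")
go([483.7,73.1,35.3],-14.65)
h=d["hsv"];P=d["P"];z=P[...,2]
w=(h[...,2]<60)
n,l,st,c=cv2.connectedComponentsWithStats(w[:330,60:220].astype(np.uint8))
for i in range(1,n):
    if 8<st[i,4]<2000:
        m=np.zeros((400,640),bool);m[:330,60:220]=l==i
        Q=onplane(d,m,12); print(st[i],c[i]+[60,0],Q.mean(0),rect(Q))
# left/right long edges of the plate
m=(h[...,1]<70)&(h[...,2]>100)&(abs(z-12)<4)&(P[...,1]<-60)
Q=onplane(d,m,12);print(rect(Q)); 
hull=cv2.approxPolyDP(cv2.convexHull(Q[:,:2].astype(np.float32)),6,True)[:,0];print(hull)
```

```text
t 2.73 tcp [482.2  74.3 229.5] shift [ -1.9  -0.9 194.2] toolx angle 165.36 tilt [-0.  0. -1.] roll 0.0002 f [-0.7  1.1  0.6] grip 0.0 open 1.001
[ 59 221  48  42 308] [143.4 240.2] [ 513.6 -170.9   12. ] (array([ 515.7, -172.8]), array([61.6, 60.7]), 20.13)
[ 80 241   6   4  16] [142.5 242.5] [ 516.2 -173.4   12. ] (array([ 516.2, -173.4]), array([5.5, 4.3]), 21.29)
(array([ 573.7, -176.5]), array([130.8, 295.8]), 84.24)
[[ 727.2 -129. ]
 [ 435.4  -97.6]
 [ 421.  -223.5]
 [ 632.2 -247.5]]
```

>>> step_arm --pt "-2 -1 50" --pt "-2 -1 100" --pt "-2 -1 150" --pt "-2 -1 180" --pt "-2 -1 194" --pt "-2 -1 194" --pt "-2 -1 194" --roll '[0, 0, 0, 0, 0, 0, 0]' --claw '[0, 0, 0, 0, 0, 0, 0]'

```text
t: 3.6
eef_pos: [485.4, 71.6, 36.6]
tool_rot: [0.404, 3.114, 0.001]
contact_force: [0.4, 0.0, 0.5]
opening: 1.0
gripper_force: 0.0
```

Run:
```python
from h import *
go([483.7,73.1,35.3],-14.65)
```

```text
t 3.6 tcp [485.4  71.6  36.6] shift [2.  1.  1.3] toolx angle 165.23 tilt [ 2.e-03  5.e-04 -1.e+00] roll -0.0021 f [0.4 0.  0.5] grip 0.0 open 1.0
```

>>> step_arm --pt "2 1 1" --pt "2 1 1" --pt "2 1 1" --pt "2 1 1" --pt "2 1 1" --pt "2 1 1" --pt "2 1 1" --pt "2 1 1" --roll '[0, 0, 0, 0, 0, 0, 0, 0]' --claw '[0, 0, 1, 1, 1, 1, 1, 1]' --squeeze 40

```text
t: 4.6
eef_pos: [483.0, 72.6, 34.7]
tool_rot: [0.405, 3.115, 0.0]
contact_force: [-0.3, 1.0, 5.5]
opening: 0.464
gripper_force: 40.6
```

Run:
```python
from h import *
go([483.7,73.1,35.3],-14.65)
```

```text
t 4.6 tcp [483.   72.6  34.7] shift [-0.5  0.7 -0.6] toolx angle 165.2 tilt [ 3.e-04  0.e+00 -1.e+00] roll -0.0026 f [-0.3  1.   5.5] grip 40.566295981407166 open 0.464
```

>>> step_arm --pt "0 0 -20" --pt "0 0 -50" --pt "-30 10 -60" --pt "-70 25 -60" --pt "-105 40 -60" --pt "-122 50 -60" --pt "-122 50 -60" --pt "-122 50 -60" --roll '[0, 0, 0, 0, 0, 0, 0, 0]' --claw '[1, 1, 1, 1, 1, 1, 1, 1]'

```text
t: 5.6
eef_pos: [611.8, 89.4, 93.8]
tool_rot: [-0.404, -3.113, 0.001]
contact_force: [-0.4, -0.7, -0.9]
opening: 0.462
gripper_force: 40.8
```

```bash
cat >> h.py <<'E'
def inhand(save=None):
    """module's back face in the tool frame from wrist depth (points between pads)"""
    d=grab("wrist"); H=d["hand_eye"]
    v,u=np.mgrid[:400,:640]; c=np.stack([(u-d["cx"])/d["f"],-(v-d["cy"])/d["f"],-np.ones(u.shape)],-1)*d["depth"][...,None]
    T=c@H[:3,:3].T+H[:3,3]
    if save: cv2.imwrite(save,d["pixels"])
    return d,T
E
python3 - <<'E'
from h import *
xh=np.array([.9675,-.253,0]);yh=np.array([.253,.9675,0]);c=np.array([528.5,164.7,0])
go(c+102*xh-50*yh+[0,0,36.3],-14.65)
d,T=inhand("pics/w2.png")
np.save("T2.npy",T)
m=(abs(T[...,1])<15)&(abs(T[...,0])<60)&(T[...,2]>-55)&(T[...,2]<40)&(d["depth"]>0)
P=T[m];print(len(P))
for z in range(-55,40,6):
    k=abs(P[:,2]-z)<3
    if k.sum(): print(z,k.sum(),np.percentile(P[k,0],[5,50,95]).round(1))
E
```

```text
t 5.6 tcp [611.8  89.4  93.8] shift [-2.5  1.9 57.5] toolx angle 165.2 tilt [-2.9e-03 -5.0e-04 -1.0e+00] roll -0.0027 f [-0.4 -0.7 -0.9] grip 40.75411856174469 open 0.462
8014
-43 3804 [-12.7  -0.8  10.9]
-37 831 [-2.2 11.7 12.4]
-31 514 [11.4 11.9 12.5]
-25 461 [11.4 11.9 12.4]
-19 426 [11.4 11.9 12.4]
-13 364 [11.4 11.9 12.4]
-7 325 [11.4 11.9 12.4]
-1 287 [11.5 11.9 12.3]
5 265 [11.5 11.9 12.4]
11 232 [11.5 11.9 12.3]
17 209 [11.4 11.9 12.3]
23 195 [11.5 11.9 12.3]
29 101 [11.5 11.8 12.2]
```

View pics/w2.png

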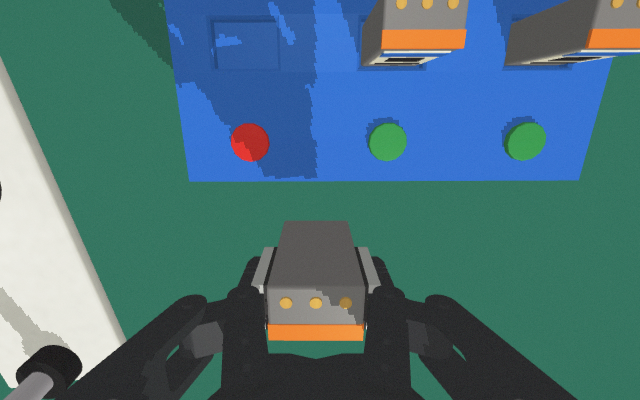

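>>> step_arm --pt "0 0 30" --pt "0 0 50" --pt "0 0 57" --pt "0 0 57" --pt "0 0 57" --roll '[0, 0, 0, 0, 0]' --claw '[1, 1, 1, 1, 1]' --squeeze 28

```text
t: 6.28
eef_pos: [614.2, 89.8, 38.3]
tool_rot: [0.405, 3.114, 0.001]
contact_force: [-0.4, -0.3, -1.3]
opening: 0.462
gripper_force: 40.7
```

Run:
```python
from h import *
xh=np.array([.9675,-.253,0]);yh=np.array([.253,.9675,0]);c=np.array([528.5,164.7,0])
go(c+65.1*xh-50*yh+[0,0,36.3],-14.65)
```

```text
t 6.28 tcp [614.2  89.8  38.3] shift [36.8  0.7  1.9] toolx angle 165.2 tilt [ 1.3e-03  2.0e-04 -1.0e+00] roll -0.0027 f [-0.4 -0.3 -1.3] grip 40.745097398757935 open 0.462
```

>>> step_arm --pt "6 0 2" --pt "12 0 2" --pt "17 0 2" --pt "21 0 2" --pt "25 0 2" --pt "29 0 2" --pt "32 0 2" --pt "32 0 2" --roll '[0, 0, 0, 0, 0, 0, 0, 0]' --claw '[1, 1, 1, 1, 1, 1, 1, 1]' --squeeze 28

```text
t: 7.28
eef_pos: [588.3, 96.8, 37.5]
tool_rot: [0.405, 3.104, 0.002]
contact_force: [7.0, -3.5, -0.2]
opening: 0.462
gripper_force: 40.7
```

```bash
cat >> h.py <<'E'
def tilt(save=None):
    d,T=inhand(save)
    m=(abs(T[...,1])<14)&(abs(T[...,0])<45)&(T[...,2]>-65)&(T[...,2]<25)&(d["depth"]>0)&(d["hsv"][...,1]<110)
    P=T[m]; rng=np.random.default_rng(0)
    # two planes (top, back) by RANSAC, refined by SVD
    for name in "12":
        best=None
        for _ in range(300):
            a=P[rng.choice(len(P),3,False)]; n=np.cross(a[1]-a[0],a[2]-a[0])
            if np.linalg.norm(n)<1e-6: continue
            n/=np.linalg.norm(n); k=abs((P-a[0])@n)<.5
            if best is None or k.sum()>best.sum(): best=k
        c=P[best].mean(0); n=np.linalg.svd(P[best]-c,full_matrices=False)[2][2]
        if n[0]-n[2]<0: n=-n
        print(name,best.sum(),"n",n.round(4),"d",round(n@c,2),"angle of n from tool x towards z",round(np.degrees(np.arctan2(n[2],n[0])),2))
        P=P[~(abs((P-c)@n)<1.2)]
E
python3 - <<'E'
from h import *
xh=np.array([.9675,-.253,0]);yh=np.array([.253,.9675,0]);c=np.array([528.5,164.7,0])
go(c+65.1*xh-50*yh+[0,0,36.3],-14.65)
tilt("pics/w3.png")
E
```

```text
t 7.28 tcp [588.3  96.8  37.5] shift [9.9 0.6 1. ] toolx angle 165.14 tilt [ 1.180e-02 -6.000e-04 -9.999e-01] roll -0.0037 f [ 7.  -3.5 -0.2] grip 40.67130267620087 open 0.462
1 2183 n [0.9782 0.0017 0.2075] d 5.21 angle of n from tool x towards z 11.98
2 1421 n [ 1.887e-01  1.000e-04 -9.820e-01] d 40.1 angle of n from tool x towards z -79.13
```

View pics/w3.png

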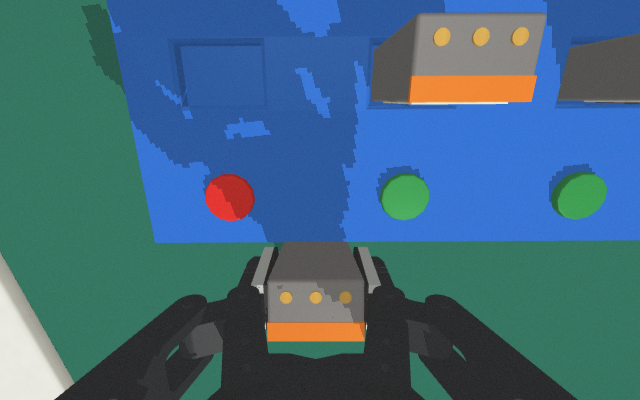

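It is pivoting as planned: 12° so far, in the right direction, with about 8 N against the tray edge. I'll keep going.

>>> step_arm --pt "3 0 0" --pt "6 0 0" --pt "8 0 0" --pt "10 0 0" --pt "12 0 0" --pt "12 0 0" --roll '[0, 0, 0, 0, 0, 0]' --claw '[1, 1, 1, 1, 1, 1]' --squeeze 28

```text
t: 8.07
eef_pos: [576.7, 100.0, 37.2]
tool_rot: [0.405, 3.104, 0.002]
contact_force: [7.8, -2.4, -0.4]
opening: 0.468
gripper_force: 39.9
```

Run:
```python
from h import *
xh=np.array([.9675,-.253,0]);yh=np.array([.253,.9675,0]);c=np.array([528.5,164.7,0])
go(c+65.1*xh-50*yh+[0,0,36.3],-14.65)
tilt()
```

```text
t 8.07 tcp [576.7 100.   37.2] shift [-2.1  0.4  0.9] toolx angle 165.13 tilt [ 1.170e-02 -3.000e-04 -9.999e-01] roll -0.0038 f [ 7.8 -2.4 -0.4] grip 39.94617819786072 open 0.468
1 1526 n [ 0.4152  0.0095 -0.9097] d 37.63 angle of n from tool x towards z -65.46
2 853 n [ 0.9151 -0.0011  0.4031] d -1.12 angle of n from tool x towards z 23.77
```

>>> step_arm --pt "2 0 0" --pt "4 0 0" --pt "6 0 0" --pt "6 0 0" --roll '[0, 0, 0, 0]' --claw '[1, 1, 1, 1]'

```text
t: 8.62
eef_pos: [570.8, 101.7, 37.3]
tool_rot: [0.405, 3.104, 0.002]
contact_force: [7.5, -2.7, -0.8]
opening: 0.465
gripper_force: 39.7
```

Run:
```python
from h import *
go([0,0,0])
tilt()
```

```text
t 8.62 tcp [570.8 101.7  37.3] shift [ 526.  -244.8   30.7] toolx angle 165.14 tilt [ 1.150e-02 -1.000e-04 -9.999e-01]  f [ 7.5 -2.7 -0.8] grip 39.73194122314453 open 0.465
1 1464 n [ 0.4942  0.0023 -0.8694] d 36.05 angle of n from tool x towards z -60.38
2 258 n [ 8.734e-01 -4.000e-04  4.870e-01] d -3.83 angle of n from tool x towards z 29.14
```

>>> step_arm --pt "0.7 0 0" --pt "0.7 0 0" --pt "0.7 0 -10" --pt "0.7 0 -40" --pt "0.7 0 -90" --pt "0.7 0 -110" --pt "0.7 0 -110" --pt "0.7 0 -110" --roll '[0, 0, 0, 0, 0, 0, 0, 0]' --claw '[1, 1, 1, 1, 1, 1, 1, 1]' --squeeze 60

```text
t: 9.68
eef_pos: [563.2, 102.8, 144.5]
tool_rot: [-0.404, -3.113, 0.001]
contact_force: [-0.1, -0.8, -2.1]
opening: 0.462
gripper_force: 62.1
```

Run:
```python
from h import *
go([0,0,0])
tilt()
tilt()
tilt("pics/w4.png")
```

```text
t 9.68 tcp [563.2 102.8 144.5] shift [ 518. -243.  146.] toolx angle 165.22 tilt [-2.6e-03 -2.0e-04 -1.0e+00]  f [-0.1 -0.8 -2.1] grip 62.08906173706055 open 0.462
1 1444 n [ 0.4729 -0.0116 -0.8811] d 36.35 angle of n from tool x towards z -61.78
2 300 n [ 8.757e-01 -5.000e-04  4.829e-01] d -3.69 angle of n from tool x towards z 28.88
1 1455 n [ 0.4925  0.0146 -0.8702] d 36.19 angle of n from tool x towards z -60.49
2 307 n [ 8.760e-01 -6.000e-04  4.823e-01] d -3.7 angle of n from tool x towards z 28.83
1 1454 n [ 0.5114 -0.0052 -0.8594] d 35.79 angle of n from tool x towards z -59.25
2 280 n [8.754e-01 1.000e-04 4.834e-01] d -3.69 angle of n from tool x towards z 28.91
```

View pics/w4.png

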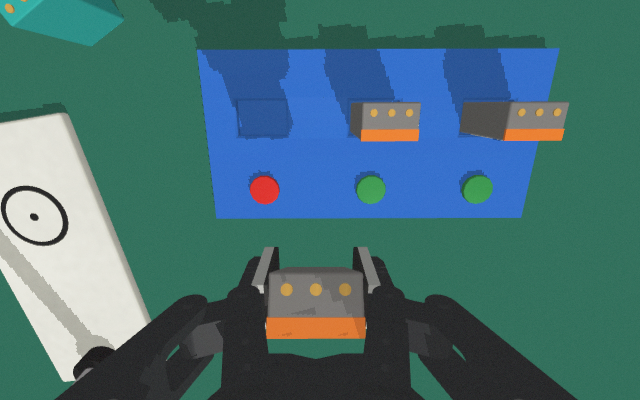

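The module now leans about 29° and is held firmly at 62 N. In the last picture the dot is at (34,217). Next I refine the stand's pose and work out the move there.

Run:
```python
from h import *
np.set_printoptions(precision=1,suppress=True)
d=grab("wrist");h=d["hsv"];z=d["P"][...,2]
n,l,st,c=cv2.connectedComponentsWithStats((h[:280,:110,2]<60).astype(np.uint8))
for i in range(1,n):
    if 8<st[i,4]<1500:
        m=np.zeros((400,640),bool);m[:280,:110]=l==i
        Q=onplane(d,m,12); print(st[i],Q.mean(0),rect(Q))
m=(h[...,1]<70)&(h[...,2]>100)&(abs(z-12)<4)&(d["P"][...,1]<-60)
Q=onplane(d,m,12)[:,:2].astype(np.float32);print(cv2.approxPolyDP(cv2.convexHull(Q),6,True)[:,0])
a=np.radians(-6.2);xs=np.array([np.cos(a),np.sin(a),0])
go(np.array([516.2,-173.4,170.2])-83*xs,-6.2)
```

```text
[  1 186  67  59 666] [ 514.2 -170.8   12. ] (array([ 516.2, -173.1]), array([62.8, 61.4]), 75.23)
[ 30 214   8   6  34] [ 516.3 -173.8   12. ] (array([ 516.6, -173.9]), array([6.6, 5.3]), 75.24)
[[ 716.7 -254.3]
 [ 718.3 -241.7]
 [ 664.6 -120.6]
 [ 435.1  -97.3]
 [ 428.9 -154.6]
 [ 559.2 -239.7]]
t 9.88 tcp [563.7 102.6 144.3] shift [  57.6 -291.4  -25.4] toolx angle 165.21 tilt [-0. -0. -1.] roll -0.15 f [ 0.5  0.5 -1.2] grip 62.08846092224121 open 0.461
```

>>> step_arm --pt "10 -35 -10" --pt "20 -90 -25" --pt "30 -150 -25" --pt "42 -210 -25" --pt "52 -260 -25" --pt "58 -291 -25" --pt "58 -291 -25" --pt "58 -291 -25" --roll '[-0.02, -0.05, -0.08, -0.11, -0.14, -0.155, -0.155, -0.155]' --claw '[1, 1, 1, 1, 1, 1, 1, 1]'

```text
t: 10.88
eef_pos: [434.4, -163.2, 170.2]
tool_rot: [-0.162, -3.137, -0.001]
contact_force: [0.7, 0.4, -2.1]
opening: 0.464
gripper_force: 62.0
```

Run:
```python
from h import *
np.set_printoptions(precision=1,suppress=True)
for _ in range(3): tilt()
d=grab("wrist");cv2.imwrite("pics/w5.png",d["pixels"]);h=d["hsv"];z=d["P"][...,2]
m=(h[...,1]<70)&(h[...,2]>100)&(abs(z-12)<4)
Q=onplane(d,m,12)[:,:2].astype(np.float32);print(cv2.approxPolyDP(cv2.convexHull(Q),6,True)[:,0])
d=grab("side");cv2.imwrite("pics/s5.png",cv2.resize(d["pixels"][120:300,220:480],None,fx=3,fy=3))
h=d["hsv"];P=d["P"]
m=(h[...,0]>18)&(h[...,0]<34)&(h[...,1]>150)&(P[...,2]>200)&(abs(P[...,1]+190)<100)&(P[...,0]>500)
print("yellow",m.sum(),P[m].mean(0),P[m].min(0),P[m].max(0))
a=np.radians(-5.9);xs=np.array([np.cos(a),np.sin(a),0])
go(np.array([516.3,-173.5,170.2])-22.9*xs,-5.9)
```

```text
1 1548 n [ 0.5  0.  -0.9] d 36.08 angle of n from tool x towards z -60.15
2 297 n [ 0.9 -0.   0.5] d -3.71 angle of n from tool x towards z 28.88
1 1499 n [ 0.5 -0.  -0.9] d 36.4 angle of n from tool x towards z -60.83
2 304 n [ 0.9 -0.   0.5] d -3.71 angle of n from tool x towards z 28.88
1 1492 n [ 0.5  0.  -0.9] d 36.04 angle of n from tool x towards z -59.95
2 296 n [ 0.9 -0.   0.5] d -3.71 angle of n from tool x towards z 28.89
[[ 521.2 -476.5]
 [ 562.1 -448.6]
 [ 649.1 -244.1]
 [ 665.2 -182.7]
 [ 661.2 -125.6]
 [ 363.2  -54.5]
 [ 420.1 -225.2]]
yellow 327 [ 670.8 -201.9  296.6] [ 641.6 -221.9  257.7] [ 712.1 -160.7  322.7]
t 11.12 tcp [ 434.6 -162.9  170.4] shift [-59.4  -2.3   0.2] toolx angle 174.19 tilt [-0.  0. -1.] roll 0.0016 f [-0.3  0.7 -1.5] grip 62.04428315162659 open 0.465
```

View pics/s5.png

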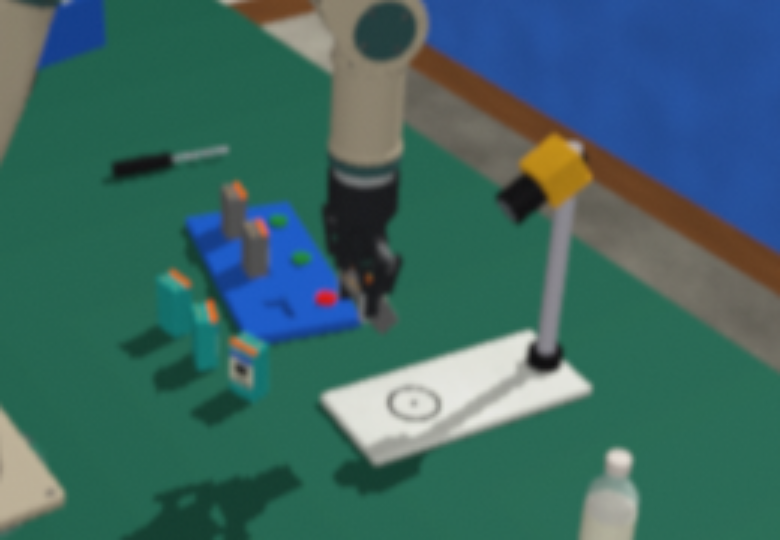

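View pics/w5.png

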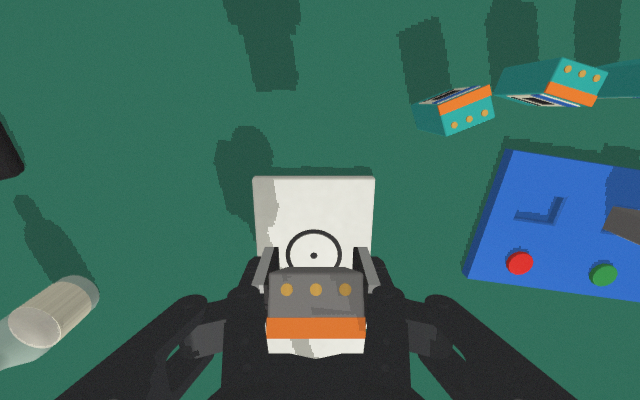

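Module, dot (314,256) and lens line up, and both fits put the tilt at 29–30°. I'll do the final approach now.

>>> step_arm --pt "-15 -1 0" --pt "-30 -2 0" --pt "-42 -2 0" --pt "-52 -2 0" --pt "-59 -2 0" --pt "-59 -2 0" --pt "-59 -2 0" --pt "-59 -2 0" --roll '[0, 0, 0, 0, 0, 0, 0, 0]' --claw '[1, 1, 1, 1, 1, 1, 1, 1]'

```text
t: 12.12
eef_pos: [492.2, -171.9, 170.5]
tool_rot: [-0.162, -3.137, -0.0]
contact_force: [-0.4, 0.7, -1.6]
opening: 0.458
gripper_force: 62.0
```

Run:
```python
from h import *
np.set_printoptions(precision=2,suppress=True)
d=grab("scene");cv2.imwrite("pics/c6.png",cv2.resize(d["pixels"][160:320,190:430],None,fx=3,fy=3))
for _ in range(2): tilt()
a=np.radians(-5.9);xs=np.array([np.cos(a),np.sin(a),0])
go(np.array([516.3,-173.5,170.2])-22.9*xs,-5.9)
d=grab("wrist");h=d["hsv"];P=d["P"]
m=np.zeros((400,640),bool);m[150:330,270:360]=h[150:330,270:360,2]<60
m&=abs(P[...,2]-12)<5
if m.sum()>30: Q=onplane(d,m,12);print("ring/dot",m.sum(),rect(Q))
```

```text
1 1485 n [ 0.51 -0.   -0.86] d 35.87 angle of n from tool x towards z -59.19
2 305 n [ 0.88 -0.    0.48] d -3.7 angle of n from tool x towards z 28.85
1 1467 n [ 0.48  0.01 -0.88] d 36.32 angle of n from tool x towards z -61.23
2 294 n [ 0.88 -0.    0.48] d -3.69 angle of n from tool x towards z 28.88
t 12.28 tcp [ 492.5 -171.9  170.6] shift [-1.   0.8  0.4] toolx angle 174.07 tilt [-0.  0. -1.] roll -0.0004 f [-0.1 -0.4 -1.2] grip 62.044440507888794 open 0.463
ring/dot 549 (array([ 515.9, -173.3]), array([61.4, 61.2]), 84.08)
```

View pics/c6.png

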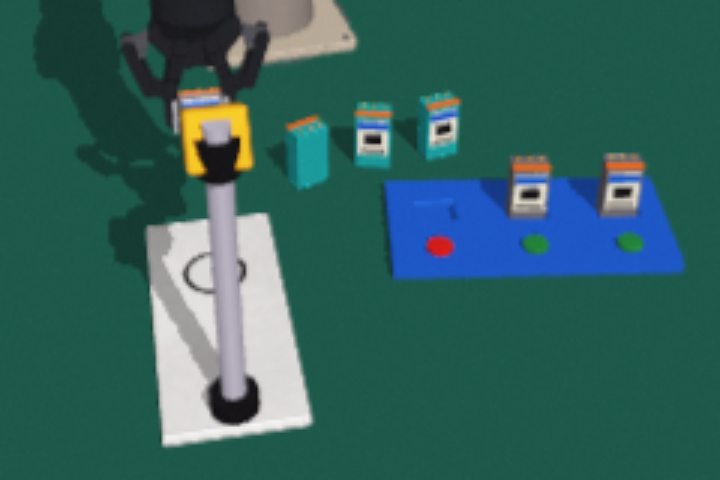

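>>> step_arm --pt "-0.7 0.7 0.3" --pt "-0.7 0.7 0.3" --pt "-0.7 0.7 0.3" --pt "-0.7 0.7 0.3" --roll '[0, 0, 0, 0]' --claw '[1, 1, 1, 1]'

```text
t: 12.82
eef_pos: [493.4, -171.3, 170.2]
tool_rot: [-0.162, -3.137, 0.0]
contact_force: [0.3, -0.1, -0.3]
opening: 0.462
gripper_force: 62.0
```

Run:
```python
from h import *
a=np.radians(-5.9);xs=np.array([np.cos(a),np.sin(a),0])
go(np.array([516.1,-173.4,170.2])-22.9*xs,-5.9)
print(close_job())
```

```text
t 12.82 tcp [ 493.4 -171.3  170.2] shift [0.1 0.2 0. ] toolx angle 174.08 tilt [-0. -0. -1.] roll -0.0004 f [ 0.3 -0.1 -0.3] grip 62.044315338134766 open 0.462
the job is handed in; nothing more can be done
None
```

I handed the job in at 12.8 s with the failed module (module_c) held steady at the camera's focus, label towards the lens and right way up; by my measurements it sits within about 1–2 mm and leans about 29° of the 30° wanted, a tilt I set by pivoting it in the grip against the tray's front edge because the moves cannot tilt the tool.

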